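Lock a measuring cup onto its keeper with a snap cap

ROBOT

A 6-joint arm with a two-finger parallel gripper is mounted at the origin on a cart in front of the work surface, level with it; the furniture and walls round the work are solid. World frame = base frame: x ahead of the robot, y to its left, z up, the work surface at z = 0. Lengths are in m, angles in rad, forces in N, time in s.
With the tool pointing down it reaches from about 0.35 to 0.85 m from the base axis. Payload 8.1 kg.
Tool frame: the origin (TCP) lies between the finger pads; the fingertips stand 14 mm ahead of it and the grasp point (between the pads) lies 5 mm behind it; z points along the fingers, y is the line along which they close (so a half turn about z gives the same grasp; the last joint's range is limited). The gripper opens to 93 mm and grips with 3 to 60 N. Pads are 15 mm wide; open, the fingers measure 128 mm over their backs; the gripper's body (75 mm by 188 mm) begins 65 mm behind the grasp point.
Start: joints at [1.093, 0.13, 1.488, -0, 1.523, -0.085], TCP at [0.23, 0.554, 0.233] pointing down, gripper open.
Joint ranges: [-2.96, 2.96], [-0.89, 2.26], [0.02, 2.5], [-1.34, 4.48], [0, 2.73], [-2.66, 2.66]. Speed limits (rad/s): [2.39, 2.39, 2.79, 3.14, 3.14, 3.14].

INTERFACE

Orientations are given as a rotation vector (axis times angle).
In Python, from plant import robot gives the robot as it stands.
- The arm moves only by the tool arm_command, never from a script. Its argument "targets" is a list of rows, each an object of numbers: "x", "y", "z": the shift along the world's x, y, z in units of 500 mm (1.0 is 500 mm); "rx", "ry", "rz": the turn, a rotation vector about the world's x, y, z in units of 2 rad (1.0 is 2 rad); "claw": the closure in counts, from 0 (fully open) to 255 (shut). In form: [{"x": .., "y": .., "z": .., "rx": .., "ry": .., "rz": .., "claw": ..}, ...]. A call has 1 to 10 rows; each row is the pose to reach, as a shift and turn from the pose commanded when the call began; what a row does not reach only later rows make up. A row lasts 1/12 s, in which the tool goes at most 41.7 mm and 7.16 degrees, less where a joint would pass 70% of its speed; a pose out of reach is approached as far as the arm can. A call with a number of a shift or a turn outside -1 to 1 is refused whole. A call with a gripper value outside its range is refused whole. The fingers move at their own pace and stop on an object; "squeeze" is the grip in N (left out, the last holds). Time passes only in rows, so rows that repeat a pose let the fingers close. It gives the time, the measured TCP pose, the force, the opening and the grip force at its end, in the units of the state.
- robot.read_state(): the state, without advancing time (a new reading comes with each control period).
- robot.read_camera(name): name is "scene" or "top" or "wrist"; returns (picture, depth): 400x640x3 uint8, red, green, blue; 400x640 float32, m along the optical axis (not along the pixel's ray), 0 where there is no reading.
- robot.get_calibration(name): a dict with "intrinsics" (3x3 intrinsics, pixels), "dist" ([k1, k2, p1, p2, k3] as OpenCV has them; the pictures are not rectified), "origin" and "orientation" of the camera in the world. Camera axes: x right, y up, looking along -z (the intrinsics and any distortion apply to the point x, -y, -z); pixel columns grow to the right and rows downward; lengths in m; the calibration is good to about 2 mm. A picture is of the moment at which its call begins: read the wrist's pose just before it. get_calibration takes no time and is no camera call; for the wrist camera it gives the pose at the moment of the call.
- robot.close_job(): hands the job in; it is judged then, once.
The state is a dict: "t": time; "q": joint angles; "dq": joint speeds; "joint_torque": joint torques, N m; "tool_pos": TCP position; "orientation": TCP orientation; "force": force on the tool from outside, world axes, zero at the start; "wrist_torque": the same for the moment, N m; "opening": finger opening in m; "gripper_force": force on a finger pad.
Only numpy, scipy, OpenCV 4.12 (cv2) and the standard library are available. Lean on these libraries where they do the work, as an engineer would, in place of code of your own. Each camera call takes 0.05 s, during which the arm holds its last target. There are 200 camera calls.

TASK

Hang the measuring cup on its keeper: put the ring eye at the end of its handle over the upright post so that it lies down on the wooden boss. Then push the snap cap straight down onto the same post until it clicks over the spring balls and is fully home, and keep pressing it down firmly: finish with the gripper still on the cap, pressing, without letting go. Leave the tin, the salt shaker and the spice jar where they stand.

Things in the scene. Friction and masses are not known exactly. Their poses are not given: they have to be found in the camera images.
- keeper: Keeper, fixed to the worktop: round wooden base 80 mm across, 10 mm thick; on it a wooden boss 36 mm across, top 21 mm above the worktop; out of it a plain steel post 12 mm thick, up to 54 mm, its top 5 mm tapering to 5 mm thick. Four small steel spring balls look out of the post's sides. Origin: centre of the underside on the worktop, z up along the post.
- post_tip (a point): Centre of the post's top end, on its axis, 54 mm above the worktop.
- ball_ring (a point): Point on the post's axis level with the centres of the four spring balls (10 mm balls, at the keeper's +x, +y, -x, -y), 40 mm above the worktop. The balls stand out to 10.5 mm from the axis and give way by up to 4.5 mm when pushed in.
- cup: Steel measuring cup, about 140 g, loose, standing upright on its flat bottom: open cup 28 mm high, 44 mm across at the bottom, 56 mm at the rim, with a level straight handle along its +x that ends in a flat ring eye. With the eye over the boss (1 mm above it) the hung cup also stands on the worktop, at the same height as before. Origin: centre of the cup's bottom, z up.
- cup_handle (a point): Point on the handle, 47 mm from the cup's axis along the cup's x and 25 mm above its bottom. The handle is 12 mm wide and 6 mm thick (22 to 28 mm above the bottom); its bare part lies 28 to 82 mm from the cup's axis.
- cup_eye (a point): Centre of the hole in the ring eye (hole 30 mm, outside 46 mm, 6 mm thick) at mid-thickness: 25 mm above the cup's bottom, 105 mm from the cup's axis along the cup's x.
- cap: Snap cap of dark wood, about 50 g, loose, standing mouth down: round skirt 34 mm across, 28 mm high, with a level top; on it a round grip stem 18 mm across, 26 mm high (its top 54 mm above the mouth). Mouth 15 mm wide through a lip 4 mm high; above the lip the bore is 23 mm wide. Origin: centre of the mouth's lower edge, z up.
- cap_roof (a point): Centre of the bore's flat roof, 24 mm above the mouth. On the post the lip meets the balls with the mouth about 45 mm above the worktop, resists with a peak of about 8 N at 42 mm, drops away below 40 mm and is then drawn down by the balls (click); fully home the roof stands hard on the post's top (mouth 30 mm up, 2 mm over the eye).
- tin_1: Round food tin, 57 mm across and 72 mm high, a bystander. Origin: centre of the underside.
- mill_2: Small glass salt shaker with a domed grey top, 44 mm across and 90 mm high, a bystander. Origin: centre of the underside.
- spice_jar_4: Spice jar with a yellow lid, 42 mm across and 96 mm high, a bystander. Origin: centre of the underside.
There are look-alikes about, which are no part of the job. Several things have the shape of the cup; the one meant has the colours described above.

How it is judged:
By the outcome, as a careful person would: the job done as asked, in the order asked, and still so for the second after the job is handed in, while the arm keeps its last pose, push and grip.
It also fails if it takes over 58 s, if anything falls off the work surface, if the arm or the gripper's body presses on something with over 40 N, if the wrist force passes 120 N, or if a joint passes its speed limit or range.

## Working session

There is one attempt and no reset: what is moved stays moved. The work goes in short steps, Python scripts to look and compute and a tool call to move; the robot and the scene stay as the last step left them, time stands still between calls to the robot, and variables do not carry over. Pictures are saved under pics/ and viewed, at most 10 in all, crops included, and the job is handed in when it is done.

Besides the shell and the picture viewer there is one more tool, called after "Request:" as name(argument=value, ...), one argument or row to a line, values as JSON. arm_command: Moves the arm, as the interface text tells. Shifts and turns lie within -1 to 1; 1 stands for 500 mm of shift or 2 rad of turn. Its arguments: {"type":"object","properties":{"targets":{"type":"array","items":{"type":"object","properties":{"x":{"type":"number","minimum":-1,"maximum":1},"y":{"type":"number","minimum":-1,"maximum":1},"z":{"type":"number","minimum":-1,"maximum":1},"rx":{"type":"number","minimum":-1,"maximum":1},"ry":{"type":"number","minimum":-1,"maximum":1},"rz":{"type":"number","minimum":-1,"maximum":1},"claw":{"type":"number"}}}},"squeeze":{"type":"number"}},"required":["targets"]}

```bash
ls; mkdir -p pics
cat > h.py <<'E'
import numpy as np, cv2
from plant import robot
def snap(n,f):
    c=robot.get_calibration(n); p,d=robot.read_camera(n)
    cv2.imwrite(f'pics/{f}.png',p[:,:,::-1]); np.savez(f'pics/{f}.npz',d=d,p=p,**{k:np.array(v) for k,v in c.items()})
def rot(o):
    o=np.array(o,float); return cv2.Rodrigues(o)[0] if o.size==3 else o.reshape(3,3)
def ray(f,u,v):
    z=np.load(f'pics/{f}.npz'); q=cv2.undistortPoints(np.array([[[u,v]]],float),z['intrinsics'],z['dist'])[0,0]
    R=rot(z['orientation']); return z['origin'],R@np.array([q[0],-q[1],-1.]),z['d']
def onz(f,u,v,h):
    o,r,_=ray(f,u,v); return o+r*(h-o[2])/r[2]
def dep(f,u,v):
    o,r,d=ray(f,u,v); return o+r*d[int(round(v)),int(round(u))]
E
python3 - <<'E'
from h import *
print(robot.read_state()); c=robot.get_calibration('top'); print(c)
snap('scene','s0'); snap('top','t0')
E
```

```text
pics
{'t': 0.0, 'q': array([ 1.09259042e+00,  1.31160745e-01,  1.48926962e+00,  4.74142541e-06,
        1.52299876e+00, -8.53901606e-02]), 'dq': array([-3.55258598e-04, -2.61499757e-04, -1.96439238e-03,  6.78111155e-04,
       -9.69664325e-06,  6.21351710e-05]), 'joint_torque': array([-2.11569539e-03, -5.59848404e+01, -4.91747546e+01,  7.65760057e-02,
        3.52451031e-02, -5.27235693e-05]), 'tool_pos': array([0.2293968 , 0.55382962, 0.23159298]), 'orientation': array([-6.12973627e-01, -3.08068547e+00,  2.76841196e-03]), 'force': array([-0.4073657 , -0.31795363,  0.29936377]), 'wrist_torque': array([-0.01112067, -0.00269247, -0.01537993]), 'gripper_force': 0.0, 'opening': 0.09317579257963747}
{'intrinsics': array([[498.71460529,   0.        , 326.85578797],
       [  0.        , 498.71460529, 196.13540724],
       [  0.        ,   0.        ,   1.        ]]), 'dist': array([-0.06402411,  0.        ,  0.        ,  0.        ,  0.        ]), 'origin': array([0.3175095 , 0.07245327, 1.50086725]), 'orientation': array([ 0.09652315, -0.07076252, -1.53972055])}
```

View pics/t0.png

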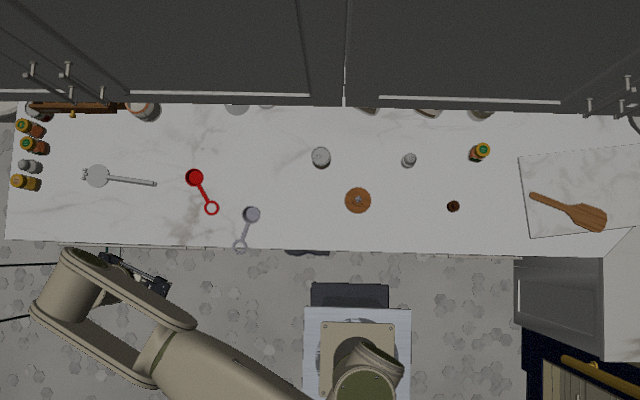

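View pics/s0.png

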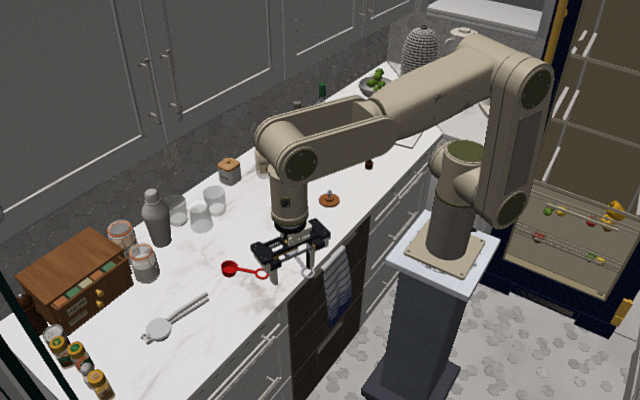

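The top view shows three things shaped like the cup:
- Red cup at (194,177), which is the wrong colour.
- Long silver utensil at (97,176), which is the wrong shape.
- Steel-grey cup at (251,214) with its eye at (240,246). This one matches.

The keeper is at (358,200), the cap at (453,206), the tin at (320,157), the shaker at (409,160) and the jar at (480,152).

Run:
```python
from h import *
for n,u,v,h in [('cup',251,214,.028),('eye',240,246,.025),('keeper',358,200.5,.01),('cap',453,206,.054),('tin',320.5,157,.072),('mill',409,160,.09),('jar',481,152,.096),('red',194,177,.028),('redeye',211,208,.025)]:
    print(n,onz('t0',u,v,h).round(4),dep('t0',u,v).round(3))
print(rot(robot.read_state()['orientation']).round(3)); c=robot.get_calibration('wrist'); print(c['origin'],rot(c['orientation']).round(3),c['intrinsics'])
im=cv2.imread('pics/t0.png')
a=cv2.resize(im[185:265,170:290],None,fx=6,fy=6,interpolation=cv2.INTER_CUBIC); cv2.imwrite('pics/c1.png',a)
```

```text
cup [0.4154 0.3228 0.028 ] [0.417 0.326 0.012]
eye [0.3198 0.3517 0.025 ] [ 0.32   0.358 -0.006]
keeper [0.4667 0.0056 0.01  ] [0.462 0.008 0.054]
cap [ 0.4541 -0.2696  0.054 ] [ 0.454 -0.27   0.053]
tin [0.5844 0.1203 0.072 ] [0.585 0.12  0.07 ]
mill [ 0.5795 -0.1343  0.09  ] [ 0.58  -0.135  0.087]
jar [ 0.6078 -0.34    0.096 ] [ 0.608 -0.34   0.096]
red [0.5217 0.5005 0.028 ] [0.318 0.072 1.501]
redeye [0.43   0.4444 0.025 ] [ 0.432  0.451 -0.002]
[[-0.924  0.383 -0.001]
 [ 0.383  0.924 -0.001]
 [ 0.    -0.002 -1.   ]]
[0.16067742 0.58170069 0.38318793] [[ 0.383 -0.891 -0.245]
 [ 0.924  0.369  0.104]
 [-0.002 -0.266  0.964]] [[304.41241177   0.         315.58354787]
 [  0.         304.41241177 195.41321554]
 [  0.           0.           1.        ]]
```

View pics/c1.png

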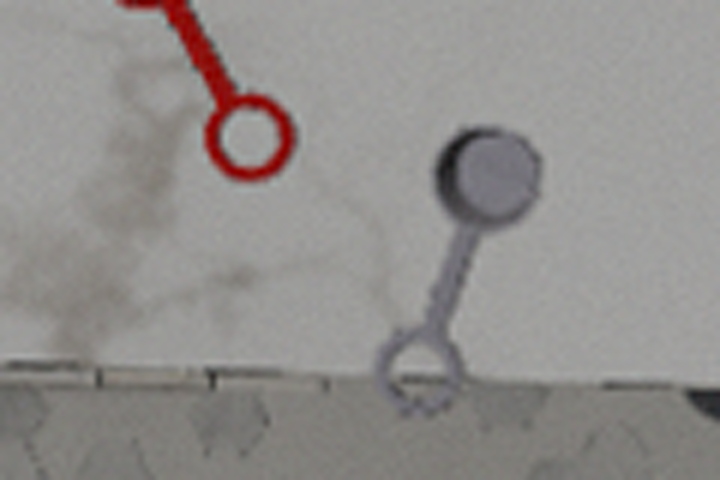

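The crop confirms the steel-grey cup at full-image pixel (251,214), with its eye over the counter's front edge. I'll approach above the handle.

Request:
arm_command(
  targets=[
    {"x":0.283,"y":-0.436,"z":-0.12,"rz":0.049,"claw":0},
    {"x":0.283,"y":-0.436,"z":-0.12,"rz":0.049,"claw":0},
    {"x":0.283,"y":-0.436,"z":-0.12,"rz":0.049,"claw":0},
    {"x":0.283,"y":-0.436,"z":-0.12,"rz":0.049,"claw":0},
    {"x":0.283,"y":-0.436,"z":-0.12,"rz":0.049,"claw":0},
    {"x":0.283,"y":-0.436,"z":-0.12,"rz":0.049,"claw":0},
    {"x":0.283,"y":-0.436,"z":-0.12,"rz":0.049,"claw":0},
    {"x":0.283,"y":-0.436,"z":-0.12,"rz":0.049,"claw":0},
    {"x":0.283,"y":-0.436,"z":-0.12,"rz":0.049,"claw":0},
    {"x":0.283,"y":-0.436,"z":-0.12,"rz":0.049,"claw":0},
  ],
)

```text
schema error: expected keys x, y, z, rx, ry, rz, claw
```

Run:
```python
from h import *
snap('wrist','w1'); s=robot.read_state(); print(s['t'],s['tool_pos'],rot(s['orientation']).round(3),s['q'].round(3))
```

```text
0.15 [0.22943599 0.55397466 0.23184112] [[-0.924  0.383 -0.001]
 [ 0.383  0.924 -0.001]
 [ 0.    -0.001 -1.   ]] [ 1.093  0.131  1.489  0.     1.523 -0.085]
```

View pics/w1.png

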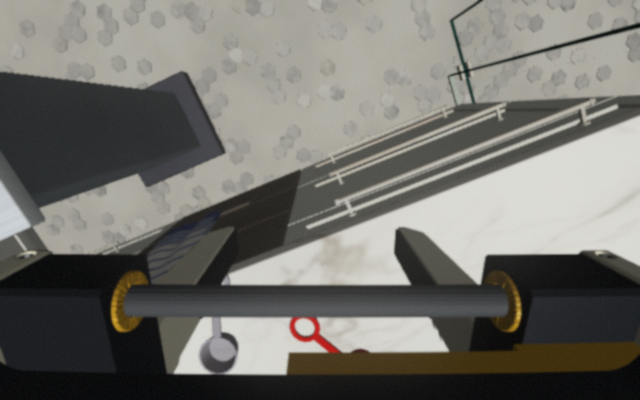

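The move was refused because every row needs all the keys, so the arm hasn't moved. This wrist view shows the steel cup at (218,350) and the red eye at (304,328). I'll resend with full rows.

Request:
arm_command(
  targets=[
    {"x":0.283,"y":-0.436,"z":-0.12,"rx":0,"ry":0,"rz":0.049,"claw":0},
    {"x":0.283,"y":-0.436,"z":-0.12,"rx":0,"ry":0,"rz":0.049,"claw":0},
    {"x":0.283,"y":-0.436,"z":-0.12,"rx":0,"ry":0,"rz":0.049,"claw":0},
    {"x":0.283,"y":-0.436,"z":-0.12,"rx":0,"ry":0,"rz":0.049,"claw":0},
    {"x":0.283,"y":-0.436,"z":-0.12,"rx":0,"ry":0,"rz":0.049,"claw":0},
    {"x":0.283,"y":-0.436,"z":-0.12,"rx":0,"ry":0,"rz":0.049,"claw":0},
    {"x":0.283,"y":-0.436,"z":-0.12,"rx":0,"ry":0,"rz":0.049,"claw":0},
    {"x":0.283,"y":-0.436,"z":-0.12,"rx":0,"ry":0,"rz":0.049,"claw":0},
    {"x":0.283,"y":-0.436,"z":-0.12,"rx":0,"ry":0,"rz":0.049,"claw":0},
    {"x":0.283,"y":-0.436,"z":-0.12,"rx":0,"ry":0,"rz":0.049,"claw":0},
  ],
)

```text
t: 0.98
tool_pos: [0.3709, 0.3369, 0.1729]
orientation: [-0.462, -3.107, -0.001]
force: [0.0, 0.0, 0.6]
opening: 0.093
gripper_force: 0.0
```

Run:
```python
from h import *
snap('wrist','w2'); s=robot.read_state(); print(s['t'],s['tool_pos'],rot(s['orientation']).round(3),s['q'].round(3))
```

```text
1.0333 [0.37077019 0.33734586 0.17302337] [[-0.957  0.29   0.   ]
 [ 0.29   0.957  0.001]
 [-0.     0.001 -1.   ]] [ 0.636 -0.104  1.834  0.     1.411 -0.641]
```

View pics/w2.png

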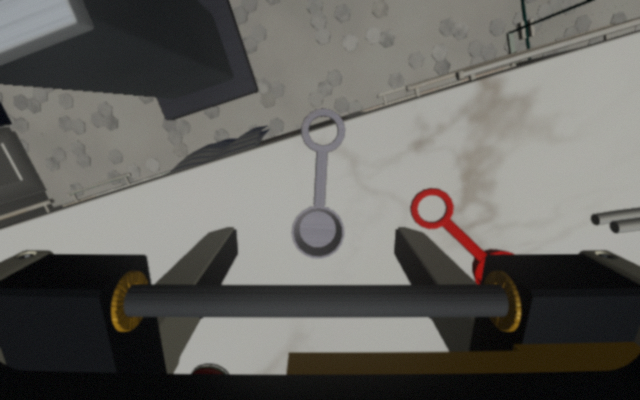

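In this view the eye is centred at (323,130) and the cup's rim at (317,231). The handle runs almost along tool x.

Run:
```python
from h import *
e=onz('w2',323.3,130,.025)
r=onz('w2',317.3,231,.028);print(e,r,np.linalg.norm((e-r)[:2]))
d=(e-r)[:2];d/=np.linalg.norm(d);print(np.degrees(np.arctan2(d[1],d[0])), e[:2]-.058*d)
```

```text
[0.31835139 0.35988608 0.025     ] [0.4154011  0.32448578 0.028     ] 0.10330454187672188
159.95982111924516 [0.37283963 0.3400107 ]
```

Request:
arm_command(
  targets=[
    {"x":0.004,"y":0.005,"z":-0.08,"rx":0,"ry":0,"rz":-0.027,"claw":0},
    {"x":0.004,"y":0.005,"z":-0.15,"rx":0,"ry":0,"rz":-0.027,"claw":0},
    {"x":0.004,"y":0.005,"z":-0.22,"rx":0,"ry":0,"rz":-0.027,"claw":60},
    {"x":0.004,"y":0.005,"z":-0.27,"rx":0,"ry":0,"rz":-0.027,"claw":90},
    {"x":0.004,"y":0.005,"z":-0.306,"rx":0,"ry":0,"rz":-0.027,"claw":120},
    {"x":0.004,"y":0.005,"z":-0.306,"rx":0,"ry":0,"rz":-0.027,"claw":150},
    {"x":0.004,"y":0.005,"z":-0.306,"rx":0,"ry":0,"rz":-0.027,"claw":180},
    {"x":0.004,"y":0.005,"z":-0.306,"rx":0,"ry":0,"rz":-0.027,"claw":255},
    {"x":0.004,"y":0.005,"z":-0.306,"rx":0,"ry":0,"rz":-0.027,"claw":255},
    {"x":0.004,"y":0.005,"z":-0.306,"rx":0,"ry":0,"rz":-0.027,"claw":255},
  ],
  squeeze=40,
)

```text
t: 1.87
tool_pos: [0.374, 0.3397, 0.0213]
orientation: [0.544, 3.092, 0.003]
force: [-0.7, -0.1, 0.5]
opening: 0.0444
gripper_force: 0.0
```

Request:
arm_command(
  targets=[
    {"x":0,"y":0,"z":0,"rx":0,"ry":0,"rz":0,"claw":255},
    {"x":0,"y":0,"z":0,"rx":0,"ry":0,"rz":0,"claw":255},
    {"x":0,"y":0,"z":0,"rx":0,"ry":0,"rz":0,"claw":255},
    {"x":0,"y":0,"z":0,"rx":0,"ry":0,"rz":0,"claw":255},
  ],
)

```text
t: 2.2
tool_pos: [0.3733, 0.3388, 0.0199]
orientation: [0.545, 3.094, 0.0]
force: [-0.3, 0.5, -0.0]
opening: 0.0176
gripper_force: 0.0
```

Request:
arm_command(
  targets=[
    {"x":0,"y":0,"z":0,"rx":0,"ry":0,"rz":0,"claw":255},
    {"x":0,"y":0,"z":0,"rx":0,"ry":0,"rz":0,"claw":255},
    {"x":0,"y":0,"z":0,"rx":0,"ry":0,"rz":0,"claw":255},
    {"x":0,"y":0,"z":0,"rx":0,"ry":0,"rz":0,"claw":255},
  ],
)

```text
t: 2.53
tool_pos: [0.3732, 0.3387, 0.0197]
orientation: [-0.545, -3.094, 0.0]
force: [-0.5, -0.4, 1.3]
opening: 0.0111
gripper_force: 40.0
```

Request:
arm_command(
  targets=[
    {"x":0,"y":0,"z":0.04,"rx":0,"ry":0,"rz":0,"claw":255},
    {"x":0,"y":0,"z":0.1,"rx":0,"ry":0,"rz":0,"claw":255},
    {"x":0,"y":0,"z":0.16,"rx":0,"ry":0,"rz":0,"claw":255},
    {"x":0,"y":0,"z":0.22,"rx":0,"ry":0,"rz":0,"claw":255},
    {"x":0,"y":0,"z":0.26,"rx":0,"ry":0,"rz":0,"claw":255},
    {"x":0,"y":0,"z":0.26,"rx":0,"ry":0,"rz":0,"claw":255},
  ],
)

```text
t: 3.03
tool_pos: [0.3756, 0.3407, 0.1548]
orientation: [0.544, 3.088, 0.009]
force: [0.8, 0.7, -0.4]
opening: 0.0113
gripper_force: 40.0
```

Request:
arm_command(
  targets=[
    {"x":0.188,"y":-0.785,"z":0,"rx":0,"ry":0,"rz":-0.611,"claw":255},
    {"x":0.188,"y":-0.785,"z":0,"rx":0,"ry":0,"rz":-0.611,"claw":255},
    {"x":0.188,"y":-0.785,"z":0,"rx":0,"ry":0,"rz":-0.611,"claw":255},
    {"x":0.188,"y":-0.785,"z":0,"rx":0,"ry":0,"rz":-0.611,"claw":255},
    {"x":0.188,"y":-0.785,"z":0,"rx":0,"ry":0,"rz":-0.611,"claw":255},
    {"x":0.188,"y":-0.785,"z":0,"rx":0,"ry":0,"rz":-0.611,"claw":255},
    {"x":0.188,"y":-0.785,"z":0,"rx":0,"ry":0,"rz":-0.611,"claw":255},
    {"x":0.188,"y":-0.785,"z":0,"rx":0,"ry":0,"rz":-0.611,"claw":255},
    {"x":0.188,"y":-0.785,"z":0,"rx":0,"ry":0,"rz":-0.611,"claw":255},
    {"x":0.188,"y":-0.785,"z":0,"rx":0,"ry":0,"rz":-0.611,"claw":255},
  ],
)

```text
t: 3.87
tool_pos: [0.4666, -0.0569, 0.1481]
orientation: [-2.23, -2.212, 0.002]
force: [-0.2, 0.8, -1.7]
opening: 0.0113
gripper_force: 39.9
```

Request:
arm_command(
  targets=[
    {"x":0,"y":0,"z":0,"rx":0,"ry":0,"rz":0,"claw":255},
    {"x":0,"y":0,"z":0,"rx":0,"ry":0,"rz":0,"claw":255},
    {"x":0,"y":0,"z":0,"rx":0,"ry":0,"rz":0,"claw":255},
  ],
)

```text
t: 4.12
tool_pos: [0.4662, -0.0532, 0.1482]
orientation: [-2.219, -2.22, 0.001]
force: [0.2, -0.0, -1.5]
opening: 0.0115
gripper_force: 40.0
```

Run:
```python
from h import *
s=robot.read_state(); snap('wrist','w3'); print(s['t'],s['tool_pos'],rot(s['orientation']).round(3),s['q'].round(3),s['opening'])
```

```text
4.1167 [ 0.46624131 -0.05324259  0.14817311] [[-0.001  1.    -0.002]
 [ 1.     0.001  0.001]
 [ 0.001 -0.002 -1.   ]] [-2.230e-01 -1.710e-01  1.942e+00  1.000e-03  1.374e+00 -2.240e-01] 0.011469967882479991
```

View pics/w3.png

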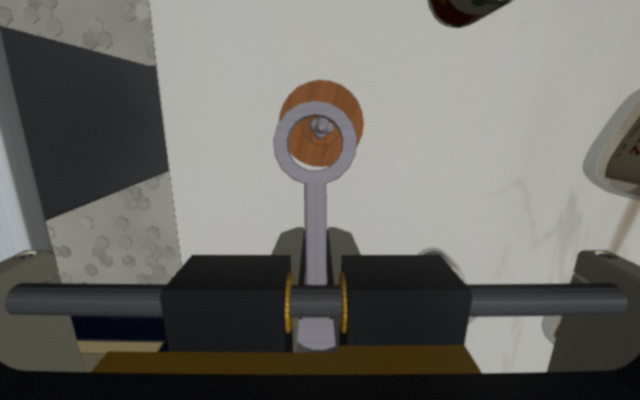

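The eye is at about (315,143) and the post tip is visible through it at about (321,127). I'll enlarge this for exact pixels.

Run:
```python
from h import *
im=cv2.imread('pics/w3.png'); cv2.imwrite('pics/c2.png',cv2.resize(im[70:195,260:380],None,fx=4.7,fy=4.7,interpolation=cv2.INTER_CUBIC))
```

```text
(no output)
```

View pics/c2.png

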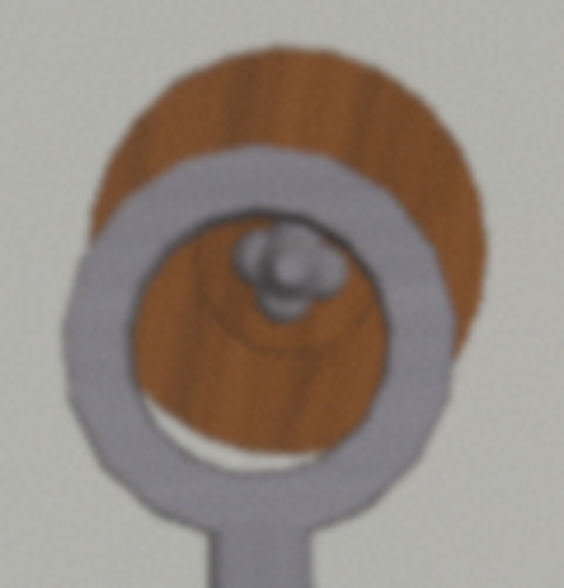

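Run:
```python
from h import *
tp=np.array([0.46624,-0.05324,0.14817])
e=onz('w3',315.4,142.5,.156)
b=onz('w3',321.6,123.0,.009);t=onz('w3',321.9,126.8,.054)
print(e,b,t,dep('w3',322,127),dep('w3',315,101))
k=(b+t)[:2]/2;print('k',k,'shift',k-e[:2],(k-e[:2])/.5)
```

```text
[0.46553873 0.00586602 0.156     ] [0.47089478 0.0096279  0.009     ] [0.47038061 0.00827412 0.054     ] [0.47047706 0.00807671 0.05309557] [0.46524511 0.02533502 0.12960795]
k [0.47063769 0.00895101] shift [0.00509896 0.00308499] [0.01019793 0.00616999]
```

Run:
```python
from h import *
for u,v in [(281,142),(349,142),(315,108),(315,176),(315,190),(315,215)]: print(u,v,dep('w3',u,v).round(4))
```

```text
281 142 [0.4468 0.0039 0.1332]
349 142 [0.4833 0.0042 0.1364]
315 108 [0.4652 0.0217 0.1304]
315 176 [ 0.4653 -0.0137  0.1388]
315 190 [ 0.4653 -0.0208  0.1414]
315 215 [ 0.4653 -0.0341  0.144 ]
```

The depth readings show the eye end has drooped in the grip. I'll fit the pitch and correct it by tilting the tool.

Run:
```python
from h import *
P=[]
for v in range(105,228,2):
  for u in range(275,360,2):
    p=dep('w3',u,v)
    if .12<p[2]<.16: P.append(p)
P=np.array(P);c=P.mean(0)
A=np.c_[P-c]; n=np.linalg.svd(A)[2][2]; n*=np.sign(n[2]); res=abs(A@n); 
A2=P[res<.002]; c=A2.mean(0); n=np.linalg.svd(A2-c)[2][2]; n*=np.sign(n[2])
print(len(P),len(A2),c,n,'pitch',np.arcsin(n[1]),np.arcsin(n[0]))
o,r,_=ray('w3',315.4,142.5); e=o+r*(n@(c-o))/(n@r); e=e-.003*n; print('eye',e)
tp=np.array([0.46624,-0.05324,0.14817]); print(e-tp)
R=cv2.Rodrigues(np.array([np.arcsin(n[1]),-np.arcsin(n[0]),0]))[0]; e2=tp+R@(e-tp); print('leveled eye',e2,R@n)
```

```text
1033 1002 [ 0.46519329 -0.00446018  0.13659406] [-0.05857693  0.24249989  0.96838141] pitch 0.24494182944307266 -0.058610484851467734
eye [0.46565458 0.00306052 0.13164069]
[-0.00058542  0.05630052 -0.01652931]
leveled eye [0.46509899 0.00538238 0.14584114] [-5.86183195e-04  1.48020046e-04  9.99999817e-01]
```

Request:
arm_command(
  targets=[
    {"x":0.011,"y":0.006,"z":-0.03,"rx":0.06,"ry":0,"rz":0,"claw":255},
    {"x":0.011,"y":0.006,"z":-0.06,"rx":0.1,"ry":0,"rz":0,"claw":255},
    {"x":0.011,"y":0.006,"z":-0.06,"rx":0.122,"ry":0,"rz":0,"claw":255},
    {"x":0.011,"y":0.006,"z":-0.06,"rx":0.122,"ry":0,"rz":0,"claw":255},
    {"x":0.011,"y":0.006,"z":-0.06,"rx":0.122,"ry":0,"rz":0,"claw":255},
    {"x":0.011,"y":0.006,"z":-0.06,"rx":0.122,"ry":0,"rz":0,"claw":255},
  ],
)

```text
t: 4.67
tool_pos: [0.4728, -0.05, 0.1199]
orientation: [-2.091, -2.094, -0.255]
force: [0.3, -0.4, -0.6]
opening: 0.0111
gripper_force: 40.0
```

Run:
```python
from h import *
s=robot.read_state(); snap('wrist','w4'); print(s['t'],s['tool_pos'],rot(s['orientation']).round(3))
im=cv2.imread('pics/w4.png'); cv2.imwrite('pics/c4.png',cv2.resize(im[40:240,240:400],None,fx=3.0,fy=3.0,interpolation=cv2.INTER_CUBIC))
P=[]
for v in range(60,228,2):
  for u in range(265,370,2):
    p=dep('w4',u,v)
    if .105<p[2]<.14 and p[1]<.04: P.append(p)
P=np.array(P);c=np.median(P,0)
A=np.c_[P-c]; n=np.linalg.svd(A)[2][2]; n*=np.sign(n[2]); res=abs(A@n)
A2=P[res<.002]; c=A2.mean(0); n=np.linalg.svd(A2-c)[2][2]; n*=np.sign(n[2])
print(len(P),len(A2),c,n)
```

```text
4.6667 [ 0.47284018 -0.04996689  0.11994381] [[-0.002  1.     0.   ]
 [ 0.971  0.002  0.24 ]
 [ 0.24   0.    -0.971]]
1047 1020 [0.4716492  0.00076745 0.12047604] [-0.06693407  0.00326692  0.99775205]
```

View pics/c4.png

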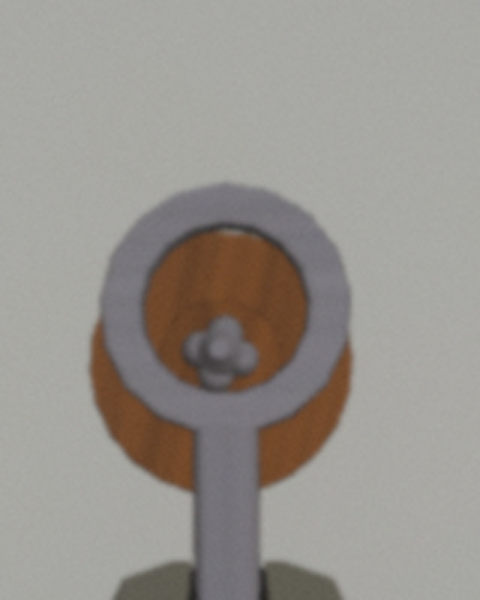

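Now level. The eye centre is at (315.2,143.0) and the post tip at (313.7,156) in full-frame pixels.

Run:
```python
from h import *
e=onz('w4',315.2,143.0,.1203);t=onz('w4',313.7,156,.054)
s=robot.read_state();print(e,t,(t-e)/.5,s['tool_pos'])
```

```text
[0.47195229 0.0082748  0.1203    ] [0.47077226 0.00803191 0.054     ] [-0.00236006 -0.00048578 -0.1326    ] [ 0.47301895 -0.04990957  0.12021156]
```

Request:
arm_command(
  targets=[
    {"x":-0.002,"y":0,"z":-0.04,"rx":0,"ry":0,"rz":0,"claw":255},
    {"x":-0.002,"y":0,"z":-0.08,"rx":0,"ry":0,"rz":0,"claw":255},
    {"x":-0.002,"y":0,"z":-0.11,"rx":0,"ry":0,"rz":0,"claw":255},
    {"x":-0.002,"y":0,"z":-0.14,"rx":0,"ry":0,"rz":0,"claw":255},
    {"x":-0.002,"y":0,"z":-0.16,"rx":0,"ry":0,"rz":0,"claw":255},
    {"x":-0.002,"y":0,"z":-0.174,"rx":0,"ry":0,"rz":0,"claw":255},
    {"x":-0.002,"y":0,"z":-0.178,"rx":0,"ry":0,"rz":0,"claw":255},
    {"x":-0.002,"y":0,"z":-0.178,"rx":0,"ry":0,"rz":0,"claw":255},
    {"x":-0.002,"y":0,"z":-0.178,"rx":0,"ry":0,"rz":0,"claw":255},
  ],
)

```text
t: 5.47
tool_pos: [0.4722, -0.0507, 0.0314]
orientation: [-2.092, -2.093, -0.257]
force: [0.7, -1.1, -2.2]
opening: 0.0115
gripper_force: 40.0
```

Request:
arm_command(
  targets=[
    {"x":0,"y":0,"z":-0.003,"rx":0,"ry":0,"rz":0,"claw":255},
    {"x":0,"y":0,"z":-0.005,"rx":0,"ry":0,"rz":0,"claw":255},
    {"x":0,"y":0,"z":-0.005,"rx":0,"ry":0,"rz":0,"claw":255},
    {"x":0,"y":0,"z":-0.005,"rx":0,"ry":0,"rz":0,"claw":255},
  ],
  squeeze=20,
)

```text
t: 5.8
tool_pos: [0.4718, -0.0508, 0.0283]
orientation: [-2.092, -2.092, -0.257]
force: [-0.2, 0.8, -1.3]
opening: 0.0115
gripper_force: 20.0
```

Request:
arm_command(
  targets=[
    {"x":0,"y":0,"z":0,"rx":0,"ry":0,"rz":0,"claw":200},
    {"x":0,"y":0,"z":0,"rx":0,"ry":0,"rz":0,"claw":180},
    {"x":0,"y":0,"z":0,"rx":0,"ry":0,"rz":0,"claw":150},
    {"x":0,"y":0,"z":0,"rx":0,"ry":0,"rz":0,"claw":120},
    {"x":0,"y":0,"z":0,"rx":0,"ry":0,"rz":0,"claw":120},
    {"x":0,"y":0,"z":0,"rx":0,"ry":0,"rz":0,"claw":120},
    {"x":0,"y":-0.01,"z":0.04,"rx":0,"ry":0,"rz":0,"claw":120},
    {"x":0,"y":-0.025,"z":0.1,"rx":0,"ry":0,"rz":0,"claw":120},
    {"x":0,"y":-0.04,"z":0.16,"rx":0,"ry":0,"rz":0,"claw":120},
    {"x":0,"y":-0.05,"z":0.2,"rx":0,"ry":0,"rz":0,"claw":120},
  ],
)

```text
t: 6.63
tool_pos: [0.4724, -0.0765, 0.1309]
orientation: [-2.093, -2.093, -0.258]
force: [0.1, 0.1, 0.1]
opening: 0.0491
gripper_force: 0.0
```

Run:
```python
from h import *
snap('wrist','w5')
```

Request:
arm_command(
  targets=[
    {"x":-0.036,"y":-0.499,"z":0.073,"rx":-0.122,"ry":0,"rz":0,"claw":120},
    {"x":-0.036,"y":-0.499,"z":0.073,"rx":-0.122,"ry":0,"rz":0,"claw":120},
    {"x":-0.036,"y":-0.499,"z":0.073,"rx":-0.122,"ry":0,"rz":0,"claw":120},
    {"x":-0.036,"y":-0.499,"z":0.073,"rx":-0.122,"ry":0,"rz":0,"claw":120},
    {"x":-0.036,"y":-0.499,"z":0.073,"rx":-0.122,"ry":0,"rz":0,"claw":120},
    {"x":-0.036,"y":-0.499,"z":0.073,"rx":-0.122,"ry":0,"rz":0,"claw":120},
    {"x":-0.036,"y":-0.499,"z":0.073,"rx":-0.122,"ry":0,"rz":0,"claw":120},
    {"x":-0.036,"y":-0.499,"z":0.073,"rx":-0.122,"ry":0,"rz":0,"claw":120},
    {"x":-0.036,"y":-0.499,"z":0.073,"rx":-0.122,"ry":0,"rz":0,"claw":120},
    {"x":-0.036,"y":-0.499,"z":0.073,"rx":-0.122,"ry":0,"rz":0,"claw":120},
  ],
)

```text
t: 7.52
tool_pos: [0.4536, -0.3238, 0.1639]
orientation: [-2.219, -2.221, -0.001]
force: [0.6, 0.7, -0.3]
opening: 0.0496
gripper_force: 0.0
```

Run:
```python
from h import *
s=robot.read_state(); snap('wrist','w6'); print(s['t'],s['tool_pos'],rot(s['orientation']).round(3))
a=cv2.imread('pics/w5.png')[:260,120:500]; b=cv2.imread('pics/w6.png')[:260,120:500]
b=b[40:240,220-120:420-120]; b=cv2.resize(b,None,fx=2,fy=2,interpolation=cv2.INTER_CUBIC)
m=np.zeros((400,780,3),np.uint8); m[:260,:380]=a; m[:400,380:780]=b; cv2.imwrite('pics/m.png',m)
```

```text
7.5167 [ 0.45356503 -0.32375517  0.16389867] [[-0.001  1.    -0.001]
 [ 1.     0.001  0.001]
 [ 0.001 -0.001 -1.   ]]
```

View pics/m.png

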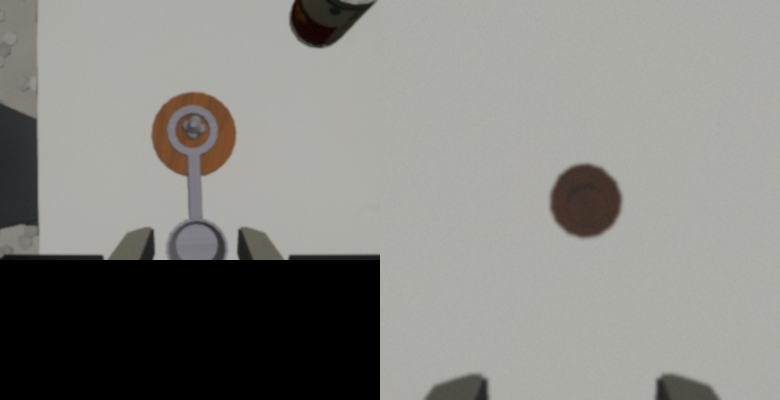

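On the left, the eye lies round the post on the boss at (313,130). On the right, the cap's skirt is centred at full-frame (323,140).

Run:
```python
from h import *
print('cap',onz('w6',323,140.2,.024),onz('w6',323.5,141.5,.054),dep('w6',323,141))
for u,v in [(292,131),(334,131),(313,109),(313,151),(314,180)]: print(dep('w5',u,v).round(4))
print('eye',onz('w5',313,130,.028),'tip',onz('w5',314.5,126.5,.054))
```

```text
cap [ 0.45983546 -0.27676003  0.024     ] [ 0.45956666 -0.27517869  0.054     ] [ 0.45915851 -0.27483603  0.05315293]
[0.4513 0.0075 0.0262]
[0.4883 0.0076 0.0261]
[0.4698 0.027  0.0257]
[ 0.4698 -0.0099  0.0249]
[ 0.4706 -0.0356  0.027 ]
eye [0.46978313 0.008082   0.028     ] tip [0.47113166 0.0059716  0.054     ]
```

Request:
arm_command(
  targets=[
    {"x":0.012,"y":0.06,"z":0,"rx":0,"ry":0,"rz":0,"claw":120},
    {"x":0.012,"y":0.098,"z":-0.04,"rx":0,"ry":0,"rz":0,"claw":120},
    {"x":0.012,"y":0.098,"z":-0.1,"rx":0,"ry":0,"rz":0,"claw":120},
    {"x":0.012,"y":0.098,"z":-0.16,"rx":0,"ry":0,"rz":0,"claw":120},
    {"x":0.012,"y":0.098,"z":-0.21,"rx":0,"ry":0,"rz":0,"claw":120},
    {"x":0.012,"y":0.098,"z":-0.235,"rx":0,"ry":0,"rz":0,"claw":120},
    {"x":0.012,"y":0.098,"z":-0.24,"rx":0,"ry":0,"rz":0,"claw":120},
    {"x":0.012,"y":0.098,"z":-0.24,"rx":0,"ry":0,"rz":0,"claw":120},
    {"x":0.012,"y":0.098,"z":-0.24,"rx":0,"ry":0,"rz":0,"claw":255},
    {"x":0.012,"y":0.098,"z":-0.24,"rx":0,"ry":0,"rz":0,"claw":255},
  ],
  squeeze=10,
)

```text
t: 8.4
tool_pos: [0.461, -0.2771, 0.0468]
orientation: [2.219, 2.219, 0.001]
force: [-1.1, 0.5, 0.5]
opening: 0.04
gripper_force: 0.0
```

Request:
arm_command(
  targets=[
    {"x":0,"y":0,"z":0,"rx":0,"ry":0,"rz":0,"claw":255},
    {"x":0,"y":0,"z":0,"rx":0,"ry":0,"rz":0,"claw":255},
    {"x":0,"y":0,"z":0,"rx":0,"ry":0,"rz":0,"claw":255},
    {"x":0,"y":0,"z":0,"rx":0,"ry":0,"rz":0,"claw":255},
    {"x":0,"y":0,"z":0,"rx":0,"ry":0,"rz":0,"claw":255},
  ],
)

```text
t: 8.82
tool_pos: [0.46, -0.2766, 0.0453]
orientation: [2.221, 2.221, 0.0]
force: [-0.4, 0.9, 4.2]
opening: 0.0177
gripper_force: 10.0
```

Request:
arm_command(
  targets=[
    {"x":0,"y":0,"z":0,"rx":0,"ry":0,"rz":0,"claw":255},
    {"x":0,"y":0,"z":0,"rx":0,"ry":0,"rz":0,"claw":255},
    {"x":0,"y":0,"z":0,"rx":0,"ry":0,"rz":0,"claw":255},
  ],
  squeeze=50,
)

```text
t: 9.07
tool_pos: [0.46, -0.2766, 0.0453]
orientation: [2.221, 2.221, 0.0]
force: [-1.3, -0.2, 6.2]
opening: 0.0168
gripper_force: 50.0
```

Request:
arm_command(
  targets=[
    {"x":0,"y":0,"z":0.06,"rx":0,"ry":0,"rz":0,"claw":255},
    {"x":0,"y":0,"z":0.12,"rx":0,"ry":0,"rz":0,"claw":255},
    {"x":0,"y":0.05,"z":0.18,"rx":0,"ry":0,"rz":0,"claw":255},
    {"x":0.022,"y":0.12,"z":0.24,"rx":0,"ry":0,"rz":0,"claw":255},
    {"x":0.022,"y":0.2,"z":0.24,"rx":0,"ry":0,"rz":0,"claw":255},
    {"x":0.022,"y":0.28,"z":0.24,"rx":0,"ry":0,"rz":0,"claw":255},
    {"x":0.022,"y":0.36,"z":0.24,"rx":0,"ry":0,"rz":0,"claw":255},
    {"x":0.022,"y":0.42,"z":0.24,"rx":0,"ry":0,"rz":0,"claw":255},
    {"x":0.022,"y":0.468,"z":0.24,"rx":0,"ry":0,"rz":0,"claw":255},
    {"x":0.022,"y":0.468,"z":0.24,"rx":0,"ry":0,"rz":0,"claw":255},
  ],
)

```text
t: 9.9
tool_pos: [0.4701, -0.0382, 0.1642]
orientation: [-2.216, -2.224, -0.001]
force: [-0.5, 0.4, -0.4]
opening: 0.0164
gripper_force: 50.0
```

Request:
arm_command(
  targets=[
    {"x":0,"y":0,"z":0,"rx":0,"ry":0,"rz":0,"claw":255},
    {"x":0,"y":0,"z":0,"rx":0,"ry":0,"rz":0,"claw":255},
    {"x":0,"y":0,"z":0,"rx":0,"ry":0,"rz":0,"claw":255},
  ],
)

```text
t: 10.15
tool_pos: [0.4706, -0.0431, 0.1644]
orientation: [-2.222, -2.22, 0.001]
force: [0.5, 0.1, -0.6]
opening: 0.017
gripper_force: 50.0
```

Run:
```python
from h import *
s=robot.read_state(); snap('wrist','w7'); print(s['t'],s['tool_pos'],rot(s['orientation']).round(3),s['force'],s['opening'])
a=cv2.imread('pics/w6.png')[110:170,293:353]; b=cv2.imread('pics/w7.png')[80:200,250:390]
m=np.zeros((600,770,3),np.uint8)
m[:480,:560]=cv2.resize(b,None,fx=4,fy=4,interpolation=cv2.INTER_CUBIC); m[:210,560:]=cv2.resize(a,(210,210),interpolation=cv2.INTER_CUBIC); cv2.imwrite('pics/m2.png',m[:480])
```

```text
10.15 [ 0.4705619  -0.0431404   0.16443118] [[ 0.001  1.    -0.   ]
 [ 1.    -0.001 -0.   ]
 [-0.    -0.    -1.   ]] [ 0.52937773  0.1305589  -0.62082707] 0.01695850333033091
```

View pics/m2.png

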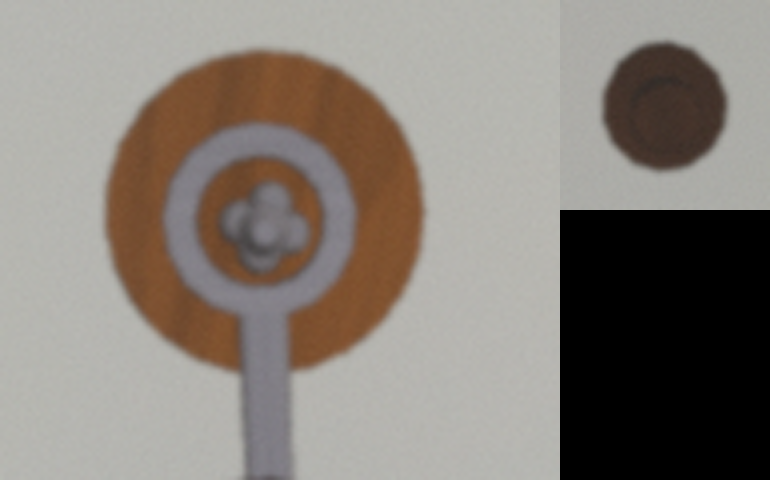

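The eye is centred round the post. The post tip is at full-frame (315.5,138.3) and the base centre at (316.1,132.8). In the earlier cap frame, the stem top was at (322.7,142.3) and the skirt at (323,140.1).

Run:
```python
from h import *
print('base',onz('w7',316.1,132.75,.008),'balls',onz('w7',315.9,136.5,.04),'tip',onz('w7',315.5,138.25,.054))
print('cap',onz('w6',323,140.1,.026),onz('w6',322.7,142.3,.054))
```

```text
base [0.47049127 0.00947606 0.008     ] balls [0.47026938 0.00832428 0.04      ] tip [0.46991968 0.00796315 0.054     ]
cap [ 0.45978805 -0.27648875  0.026     ] [ 0.45889112 -0.27585329  0.054     ]
```

Request:
arm_command(
  targets=[
    {"x":0,"y":0.06,"z":0,"rx":0,"ry":0,"rz":0,"claw":255},
    {"x":0,"y":0.102,"z":0,"rx":0,"ry":0,"rz":0,"claw":255},
    {"x":0,"y":0.102,"z":-0.06,"rx":0,"ry":0,"rz":0,"claw":255},
    {"x":0,"y":0.102,"z":-0.11,"rx":0,"ry":0,"rz":0,"claw":255},
    {"x":0,"y":0.102,"z":-0.11,"rx":0,"ry":0,"rz":0,"claw":255},
    {"x":0,"y":0.102,"z":-0.11,"rx":0,"ry":0,"rz":0,"claw":255},
    {"x":0,"y":0.102,"z":-0.11,"rx":0,"ry":0,"rz":0,"claw":255},
  ],
  squeeze=60,
)

```text
t: 10.78
tool_pos: [0.4712, 0.0081, 0.1108]
orientation: [2.222, 2.22, 0.001]
force: [0.8, 0.5, -0.4]
opening: 0.0168
gripper_force: 60.0
```

Request:
arm_command(
  targets=[
    {"x":0,"y":0,"z":-0.01,"rx":0,"ry":0,"rz":0,"claw":255},
    {"x":0,"y":0,"z":-0.02,"rx":0,"ry":0,"rz":0,"claw":255},
    {"x":0,"y":0,"z":-0.026,"rx":0,"ry":0,"rz":0,"claw":255},
    {"x":0,"y":0,"z":-0.03,"rx":0,"ry":0,"rz":0,"claw":255},
    {"x":0,"y":0,"z":-0.03,"rx":0,"ry":0,"rz":0,"claw":255},
    {"x":0,"y":0,"z":-0.03,"rx":0,"ry":0,"rz":0,"claw":255},
  ],
)

```text
t: 11.28
tool_pos: [0.4706, 0.0088, 0.0946]
orientation: [-2.221, -2.221, 0.0]
force: [-0.1, -0.5, 0.1]
opening: 0.0167
gripper_force: 60.0
```

Request:
arm_command(
  targets=[
    {"x":0,"y":0,"z":-0.004,"rx":0,"ry":0,"rz":0,"claw":255},
    {"x":0,"y":0,"z":-0.008,"rx":0,"ry":0,"rz":0,"claw":255},
    {"x":0,"y":0,"z":-0.01,"rx":0,"ry":0,"rz":0,"claw":255},
    {"x":0,"y":0,"z":-0.01,"rx":0,"ry":0,"rz":0,"claw":255},
  ],
)

```text
t: 11.62
tool_pos: [0.4707, 0.0088, 0.0895]
orientation: [2.221, 2.221, -0.0]
force: [0.3, -0.2, 0.5]
opening: 0.0172
gripper_force: 60.0
```

Request:
arm_command(
  targets=[
    {"x":0,"y":0,"z":-0.004,"rx":0,"ry":0,"rz":0,"claw":255},
    {"x":0,"y":0,"z":-0.008,"rx":0,"ry":0,"rz":0,"claw":255},
    {"x":0,"y":0,"z":-0.008,"rx":0,"ry":0,"rz":0,"claw":255},
  ],
)

```text
t: 11.87
tool_pos: [0.4711, 0.0087, 0.0862]
orientation: [2.221, 2.221, 0.001]
force: [-1.4, -0.7, 3.5]
opening: 0.0167
gripper_force: 60.0
```

Request:
arm_command(
  targets=[
    {"x":0,"y":0,"z":-0.004,"rx":0,"ry":0,"rz":0,"claw":255},
    {"x":0,"y":0,"z":-0.008,"rx":0,"ry":0,"rz":0,"claw":255},
    {"x":0,"y":0,"z":-0.012,"rx":0,"ry":0,"rz":0,"claw":255},
    {"x":0,"y":0,"z":-0.016,"rx":0,"ry":0,"rz":0,"claw":255},
    {"x":0,"y":0,"z":-0.016,"rx":0,"ry":0,"rz":0,"claw":255},
    {"x":0,"y":0,"z":-0.016,"rx":0,"ry":0,"rz":0,"claw":255},
  ],
)

```text
t: 12.37
tool_pos: [0.4703, 0.0089, 0.0772]
orientation: [-2.221, -2.221, 0.001]
force: [0.4, -0.5, -1.9]
opening: 0.017
gripper_force: 60.0
```

Request:
arm_command(
  targets=[
    {"x":0,"y":0,"z":-0.004,"rx":0,"ry":0,"rz":0,"claw":255},
    {"x":0,"y":0,"z":-0.006,"rx":0,"ry":0,"rz":0,"claw":255},
    {"x":0,"y":0,"z":-0.006,"rx":0,"ry":0,"rz":0,"claw":255},
    {"x":0,"y":0,"z":-0.006,"rx":0,"ry":0,"rz":0,"claw":255},
  ],
)

```text
t: 12.7
tool_pos: [0.471, 0.0088, 0.0752]
orientation: [2.221, 2.221, 0.001]
force: [-2.8, 0.0, 4.2]
opening: 0.0168
gripper_force: 60.0
```

Request:
arm_command(
  targets=[
    {"x":0,"y":0,"z":-0.002,"rx":0,"ry":0,"rz":0,"claw":255},
    {"x":0,"y":0,"z":-0.002,"rx":0,"ry":0,"rz":0,"claw":255},
    {"x":0,"y":0,"z":-0.002,"rx":0,"ry":0,"rz":0,"claw":255},
    {"x":0,"y":0,"z":-0.002,"rx":0,"ry":0,"rz":0,"claw":255},
  ],
)

```text
t: 13.03
tool_pos: [0.4711, 0.0088, 0.0749]
orientation: [2.221, 2.221, 0.001]
force: [-5.8, 0.2, 11.3]
opening: 0.0169
gripper_force: 60.0
```

Request:
arm_command(
  targets=[
    {"x":-0.001,"y":0,"z":-0.002,"rx":0,"ry":0,"rz":0,"claw":255},
    {"x":-0.001,"y":0,"z":-0.003,"rx":0,"ry":0,"rz":0,"claw":255},
    {"x":-0.001,"y":0,"z":-0.003,"rx":0,"ry":0,"rz":0,"claw":255},
    {"x":-0.001,"y":0,"z":-0.003,"rx":0,"ry":0,"rz":0,"claw":255},
    {"x":-0.001,"y":0,"z":-0.003,"rx":0,"ry":0,"rz":0,"claw":255},
  ],
)

```text
t: 13.45
tool_pos: [0.4712, 0.0088, 0.0746]
orientation: [2.22, 2.221, 0.002]
force: [-8.8, 0.5, 21.6]
opening: 0.0168
gripper_force: 60.0
```

Request:
arm_command(
  targets=[
    {"x":0,"y":0,"z":0,"rx":0,"ry":0,"rz":0,"claw":255},
    {"x":0,"y":0,"z":0,"rx":0,"ry":0,"rz":0,"claw":255},
    {"x":0,"y":0,"z":0,"rx":0,"ry":0,"rz":0,"claw":255},
    {"x":0,"y":0,"z":0,"rx":0,"ry":0,"rz":0,"claw":255},
    {"x":0,"y":0,"z":0,"rx":0,"ry":0,"rz":0,"claw":255},
    {"x":0,"y":0,"z":0,"rx":0,"ry":0,"rz":0,"claw":255},
  ],
)

```text
t: 13.95
tool_pos: [0.4712, 0.0088, 0.0746]
orientation: [2.22, 2.221, 0.002]
force: [-8.3, 0.7, 20.7]
opening: 0.0169
gripper_force: 60.0
```

```bash
python3 -c "
from plant import robot
print(robot.close_job())"
```

```text
the job is handed in; nothing more can be done
None
```

The job is handed in at about 14 s: the cup's eye lies on the boss, the cap clicked home over the post, and the gripper is still on it pressing down with about 21 N; the tin, shaker and jar were not touched on purpose, but I did not re-check them afterwards.

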